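# Clamp a camera housing with the star handle

### The job

Stand the finned aluminium camera housing on the bed of the clamping fixture, lengthwise between the two orange faces. Then wind the star handle, pushing spoke after spoke over the top towards the anvil, until the pad pinches the housing firmly against the anvil, stopping as soon as you feel the grip come on: firm, but not crushed. Drive the pad only through the handle, push the spokes gently, leave the rest of the bench alone, and let go.

Things in the scene. Friction and masses are not known exactly. Their poses are not given: they have to be found in the camera images.
- housing: Finned aluminium camera housing, loose: block 70 mm long (own x) x 44 mm wide (own y) x 50 mm high, plus 5 mm of thin fins seen on top; 0.2 to 0.45 kg. Origin: centre of its underside. Grip it across the 44 mm width; either end may face the pad.
- fixture: Grey clamping fixture, fixed to the table. Origin: under its base; x = clamping direction, from pad to anvil; y = across, to the side with the star handle. Steel bed 66 mm wide, top 50 mm over the table. Anvil: orange-faced block at the bed's +x end, 56 mm wide, 55 mm high; its face lies 73 to 85 mm along x from the origin, set differently each time. Gear tower: x -120 to -70, y +-35, 155 mm high.
- nest (a point): The nest: point on top of the bed (50 mm over the table), mid-width, 27 mm along x from the fixture's origin, about midway between the orange faces of the open clamp. Axes as the fixture's. Stand the housing here, its long side along x. Pad and anvil leave 19 to 45 mm of play in all along x around it.
- pad: Driven orange clamp pad, 50 mm wide, 40 mm high. Origin: centre of the front face that meets the housing, 77 mm over the table; x = the direction in which it closes. It is backed by a spring of 12 N per mm with 7 mm of travel. It starts 43 to 57 mm from the nest on its -x side.
- carriage: Dark steel slide that carries the pad, 56 mm wide, up to 147 mm high over the table, between pad and gear tower; driven by the handle. Origin: coincides with the fixture's origin when the handle is at 0 and moves along x with the pad.
- hub (a point): Centre of the star handle, on its axis and in the plane of its spokes: 125 mm over the table, 95 mm back (-x) and 115 mm to the side (+y) of the fixture's origin. Axes as the fixture's: the handle turns about y, the spokes sweep the upright x-z plane. Four spokes at 90 degrees: 12 mm steel rods, each ending in a red ball 22 mm across centred 90 mm from the axis. Hub 48 mm across, 26 mm wide.
- star (a joint): Turn of the handle, 0 to 5.6 rad; growing = its top moves to +x = closing, 10 mm per rad. At value a a spoke leans a from straight up towards +x, the others at 90 degree steps. Dry friction of 0.5 N m holds it where left (7 N at 70 mm turns it; a paused push reads less). Once the housing is pinched, the moment to turn it climbs 1.2 N m per rad: 0.6 to 0.9 N m is right (10 to 40 N of clamping), 55 N crushes. Takes 2 to 5 rad.
- screwdriver: Bystander, leave alone: green-handled screwdriver, 190 mm long, lying between the fixture and the housing. Origin: on its underside, along its length.
- pliers: Bystander, leave alone: yellow-handled pliers, about 150 mm long. Origin: on its underside, along its length.
- multimeter: Bystander, leave alone: blue hand multimeter, 150 x 75 x 40 mm. Origin: centre of its underside.
- cover: Bystander, leave alone: white plastic cover plate, 170 x 200 x 32 mm, with four stubs on top. Origin: centre of its underside.
- tray: Bystander, leave alone: white two-part screw tray, 100 x 150 x 30 mm. Origin: centre of its underside.
- dome: Bystander, leave alone: black dome camera, 90 mm across, 57 mm high. Origin: centre of its underside.
Not all that is in view belongs to the job. There is more than one size of the housing; the one meant has the size given above.

How it is judged:
On the way, in this order (a step that is already met when the one before it is completed fails the run):
1. the housing stands on the bed between pad and anvil, let go, not yet clamped (y of housing in the frame of nest between -0.014 and 0.014 m and z of housing in the frame of nest between -0.004 and 0.005 m and angle between housing's own z axis and vertical below 0.08 rad and angle between the x axis of housing and the x axis of nest, either way round below 0.2 rad and x of housing in the frame of nest between -0.024 and 0.025 m and contact force between the fingers and housing below 0.5 N and contact force between pad and housing below 3 N), for 0.2 s.
2. the pad, driven by the star handle, clamps the housing with 10 to 40 N (y of housing in the frame of nest between -0.014 and 0.014 m and z of housing in the frame of nest between -0.004 and 0.005 m and angle between housing's own z axis and vertical below 0.08 rad and angle between the x axis of housing and the x axis of nest, either way round below 0.2 rad and contact force between pad and housing between 10 and 40 N), for 0.2 s.
At the end, for the whole second after the job is handed in: The housing stands on the bed (underside within 5 mm of it, tilted under 0.08 rad, lengthwise within 0.2 rad, within 14 mm of the middle across the bed), at rest, pinched between pad and anvil with 10 to 40 N, the handle at rest (all of step 2 and linear speed of housing below 0.01 m/s and velocity of joint star between -0.05 and 0.05 rad/s); the robot touches nothing.
It fails at once if the housing crushed: clamped with more than 55 N (contact force between pad and housing above 55 N).
It fails at once if a spoke pushed or jammed with more than 30 N (contact force between the arm and star above 30 N).
It fails at once if the pad driven by the robot directly instead of through the handle (contact force between the arm and pad above 15 N or contact force between the arm and carriage above 15 N).
It fails at once if a bystander disturbed (moved more than 30 mm) (distance of any of screwdriver, pliers, multimeter, cover, tray, dome from where it was at the start of the episode above 0.03 m).
It also fails if it takes over 72 s, if anything falls off the work surface, if the arm or the gripper's body presses on something with over 40 N, if the wrist force passes 120 N, or if a joint passes its speed limit or range.

### The arm

A 6-joint arm with a two-finger parallel gripper is mounted at the origin on the work surface. World frame = base frame: x ahead of the robot, y to its left, z up, the work surface at z = 0. Lengths are in m, angles in rad, forces in N, time in s.
With the tool pointing down it reaches from about 0.275 to 0.875 m from the base axis. Payload 12.5 kg.
Tool frame: the origin (TCP) lies at the very end of the fingers, on their centre line; the grasp point (between the pads) lies 19 mm behind it; x points along the fingers, y is the direction in which the jaws open and shut, and the axes are right-handed (so a half turn about x gives the same grasp; the last joint's range is limited). The gripper opens to 85 mm and grips with 20 to 120 N. Pads are 22 mm wide; open, the fingers measure 114 mm over their backs; the gripper's body (76 mm by 85 mm) begins 54 mm behind the grasp point. The pads swing forward as they close: fully open they stand 13 mm farther back than shut.
Start: joints at [1.02, 0.351, 1.652, -0, 1.139, -0.085], TCP at [0.247, 0.491, 0.231] pointing down, gripper open.
Joint ranges: [-2.75, 2.75], [-0.79, 2.1], [0.01, 2.65], [-1.57, 4.71], [0.07, 3.14], [-2.87, 2.87]. Speed limits (rad/s): [2.22, 2.22, 2.79, 3.14, 3.14, 3.14].

### API

Orientations are given as [roll, pitch, yaw] about the fixed x, y, z axes, in that order (R = Rz(yaw) Ry(pitch) Rx(roll)).
In Python, from plant import * gives the robot as it stands.
- The arm moves only by the tool arm_command, never from a script. Its argument "rows" is one flat list of numbers, 4 for each row, row after row: the shift along the tool's x, y, z in m, then the turn about the tool's x in rad. A call has exactly 10 rows; each row is the pose to reach, as a shift and turn from the pose commanded when the call began, along the tool's axes at that moment; what a row does not reach only later rows make up. A row lasts 1/12 s, in which the tool goes at most 41.7 mm and 7.16 degrees, less where a joint would pass 70% of its speed; a pose out of reach is approached as far as the arm can. A call with a gripper value outside its range is refused whole. "gripper" is the finger opening in m, from 0 to 0.0854, set as the call begins (left out, the last holds). The fingers move at their own pace and stop on an object; the grip force is fixed at half the most. Time passes only in rows, so rows that repeat a pose let the fingers close, or fill a call up. It gives the time, the measured TCP pose, the force and the opening at its end, in the units of the state.
- get_state(): the state, without advancing time (a new reading comes with each control period).
- snapshot(name): name is "scene" or "top"; returns a dict with "frame" (420x560x3 uint8, blue, green, red), "fov_y" (degrees; the focal length in pixels is half the picture's height over the tangent of half this angle, whatever the lens; pixels are square), "cx", "cy" (the principal point, pixels), "extrinsics" (4x4, takes a point from camera to world coordinates). Camera axes: x right, y up, looking along -z (the intrinsics and any distortion apply to the point x, -y, -z); pixel columns grow to the right and rows downward; lengths in m; the calibration is good to about 2 mm. A picture is of the moment at which its call begins. There is no depth.
- close_job(): hands the job in, once; it reports no verdict.
Trained networks look in the newest picture that a camera, given by its name, has taken for a name from the list of things; names that differ only in an ending like _2 or _b are one class to them, and where a whole thing is asked for, a point or a joint stands for the part that bears it (a point fixed in the world has none). Each returns a list of dicts, best first, with "conf" (0 to 1); they miss things now and then, are a little off and sometimes report something else, mostly with a low value. They report only what shows in the picture. A call takes as long as a camera call. They do not tell look-alikes from the thing itself.
- boxes_of(thing, camera): "uv" ([column, row] in pixels, amid what is visible of it).
- outline_of(thing, camera): "mask" (420x560 bool, what is visible of it) and "uv" ([column, row] in pixels, amid what is visible of it).
The state is a dict: "clock": time; "q": joint angles; "qd": joint speeds; "joint_efforts": joint torques, N m; "eef_pos": TCP position; "tool_rot": TCP orientation; "wrist_force": force on the tool from outside, world axes, zero at the start; "torque": the same for the moment, N m; "gripper_width": finger opening in m.
Only numpy, scipy, OpenCV 4.12 (cv2) and the standard library are available. Lean on these libraries where they do the work, as an engineer would, in place of code of your own. Each camera call takes 0.05 s, during which the arm holds its last target. There are 200 camera calls.

## Working session

There is one attempt and no reset: what is moved stays moved. The work goes in short steps, Python scripts to look and compute and a tool call to move; the robot and the scene stay as the last step left them, time stands still between calls to the robot, and variables do not carry over. Pictures are saved under pics/ and viewed, about 8 in all and at most 12, crops included, and the job is handed in when it is done.

Besides the shell and the picture viewer there is one more tool, called after "Request:" by a JSON object that holds its "name" and its "arguments", one argument or row to a line. arm_command: Moves the arm, as the interface text tells. Its arguments: {"type":"object","properties":{"rows":{"type":"array"},"gripper":{"type":"number"}},"required":["rows"]}

```bash
ls; mkdir -p pics; cat > h.py <<'E'
from plant import *
import numpy as np, cv2
def cam(s):
    f=s["frame"].shape[0]/2/np.tan(np.radians(s["fov_y"])/2)
    return f,s["cx"],s["cy"],np.array(s["extrinsics"])
def ray(s,uv):
    f,cx,cy,E=cam(s); d=np.array([(uv[0]-cx)/f,-(uv[1]-cy)/f,-1.]); return E[:3,3],E[:3,:3]@d
def at_z(s,uv,z):
    o,d=ray(s,uv); return o+d*(z-o[2])/d[2]
def proj(s,p):
    f,cx,cy,E=cam(s); c=E[:3,:3].T@(np.array(p)-E[:3,3]); return np.array([cx+f*c[0]/-c[2],cy-f*c[1]/-c[2]])
E
python3 - <<'E'
from h import *
np.set_printoptions(precision=4,suppress=True)
for n in("scene","top"):
    s=snapshot(n); cv2.imwrite(f"pics/{n}0.png",cv2.resize(s["frame"],(800,600)))
    print(n,{k:v for k,v in s.items() if k!="frame"})
    for t in("housing","fixture","pad","hub","star","carriage","screwdriver"):
        print(t,[(np.round(b["uv"],1).tolist(),round(b["conf"],2)) for b in boxes_of(t,n)])
print(get_state())
E
```

```text
pics
scene {'fov_y': 51.25089844371449, 'cx': 277.60808960264364, 'cy': 210.88139002290612, 'extrinsics': array([[ 0.3001, -0.5507,  0.7789,  1.4894],
       [ 0.9538,  0.1866, -0.2355, -0.3326],
       [-0.0157,  0.8136,  0.5813,  0.8063],
       [ 0.    ,  0.    ,  0.    ,  1.    ]])}
housing [([194.0, 228.8], 0.82), ([158.6, 247.6], 0.8), ([212.2, 196.0], 0.62), ([319.5, 216.8], 0.32)]
fixture [([322.0, 217.3], 0.77)]
pad [([319.6, 218.3], 0.55)]
hub [([325.4, 218.9], 0.88)]
star [([349.6, 186.4], 0.98), ([320.9, 218.3], 0.23)]
carriage [([314.2, 210.9], 0.61)]
screwdriver [([235.4, 236.1], 0.5)]
top {'fov_y': 43.6873634434803, 'cx': 287.4953241495156, 'cy': 207.39886618486403, 'extrinsics': array([[-0.0057,  0.9927, -0.1206,  0.3563],
       [-1.    , -0.0055,  0.0016, -0.0326],
       [ 0.001 ,  0.1206,  0.9927,  1.6169],
       [ 0.    ,  0.    ,  0.    ,  1.    ]])}
housing [([342.1, 286.6], 0.67), ([371.7, 238.9], 0.59), ([400.3, 222.4], 0.51), ([327.5, 223.8], 0.48)]
fixture [([249.5, 206.0], 0.64), ([369.3, 241.8], 0.16)]
pad [([150.3, 230.7], 0.6), ([252.6, 189.8], 0.55)]
hub [([252.6, 204.6], 0.56)]
star [([215.3, 211.3], 0.75)]
carriage [([250.0, 201.5], 0.74)]
screwdriver [([326.5, 227.0], 0.59)]
{'clock': 0.8, 'q': array([ 1.0204,  0.3507,  1.6518, -0.    ,  1.1391, -0.0846]), 'qd': array([-0.0003,  0.0004, -0.0004, -0.0001,  0.0013,  0.0002]), 'joint_efforts': array([  0.0022, -50.5999, -29.1631,   0.    ,   0.0007,  -0.    ]), 'eef_pos': array([0.247 , 0.4914, 0.2313]), 'tool_rot': array([0.8314, 1.5708, 0.3657]), 'wrist_force': array([ 0.2228,  0.2281, -0.7494]), 'torque': array([ 0.0256,  0.032 , -0.0366]), 'gripper_width': 0.08553746063426644}
```

View pics/scene0.png

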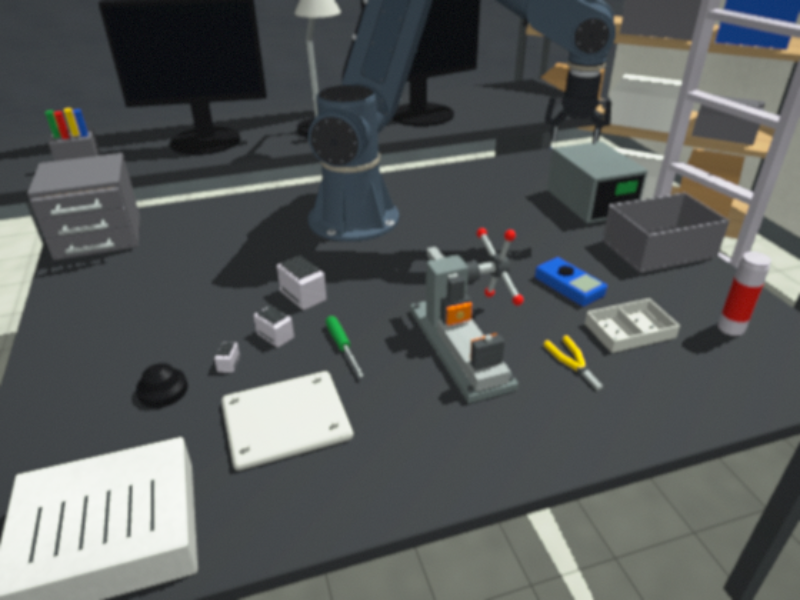

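View pics/top0.png

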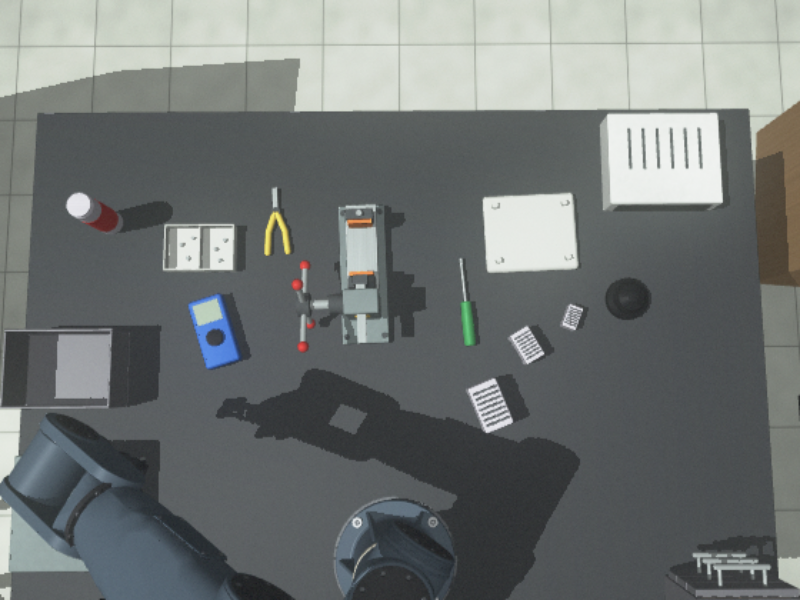

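```bash
python3 - <<'E'
from h import *
np.set_printoptions(precision=4,suppress=True)
T=snapshot("top");S=snapshot("scene")
for n,s in(("top",T),("scene",S)):
    for o in outline_of("housing",n)[:4]:
        m=o["mask"].astype(np.uint8); 
        if m.sum()<10: continue
        c=max(cv2.findContours(m,0,1)[0],key=cv2.contourArea).reshape(-1,2)
        W=np.array([at_z(s,p,0.05)[:2] for p in c]).astype(np.float32)
        print(n,"housing",round(o["conf"],2),o["uv"],"centroid@.05",at_z(s,o["uv"],.05)[:2], cv2.minAreaRect(W*1000),m.sum())
    hsv=cv2.cvtColor(s["frame"],cv2.COLOR_BGR2HSV)
    for nm,lo,hi in(("red",(0,170,90),(4,255,255)),("red2",(174,170,90),(180,255,255)),("orange",(6,170,110),(16,255,255))):
        k,l,st,ce=cv2.connectedComponentsWithStats(cv2.inRange(hsv,lo,hi))
        print(n,nm,[(st[i].tolist(),ce[i].round(1).tolist()) for i in range(1,k) if st[i,4]>5])
t=T["frame"][130:250,200:270]; cv2.imwrite("pics/fix.png",cv2.resize(t,None,fx=5,fy=5,interpolation=2))
a=cv2.resize(T["frame"][205:310,320:420],None,fx=5,fy=5,interpolation=2)
b=cv2.resize(S["frame"][175:265,145:235],None,fx=3,fy=5.833,interpolation=2)
cv2.imwrite("pics/hous.png",np.hstack([a,b[:a.shape[0]]]))
E
```

```text
top housing 0.83 [341.3, 284.4] centroid@.05 [ 0.3162 -0.1931] ((320.0269470214844, -196.6673583984375), (104.37159729003906, 68.274169921875), 23.0471248626709) 793
top housing 0.75 [397.8, 220.7] centroid@.05 [ 0.5046 -0.3663] ((500.766357421875, -371.8793029785156), (33.15753173828125, 50.304080963134766), 67.83290100097656) 180
top housing 0.73 [370.9, 238.8] centroid@.05 [ 0.4507 -0.2841] ((442.97869873046875, -275.6028137207031), (70.96143341064453, 53.56098937988281), 29.250146865844727) 409
top red [([210, 183, 5, 5, 13], [211.5, 184.9]), ([205, 196, 4, 6, 14], [206.5, 198.3]), ([209, 240, 5, 6, 18], [210.9, 242.2])]
top red2 []
top orange []
scene housing 0.68 [157.2, 247.8] centroid@.05 [ 0.5346 -0.3825] ((537.67919921875, -378.14190673828125), (43.15531539916992, 86.19657135009766), 71.53199005126953) 291
scene red [([39, 78, 9, 19, 85], [43.1, 87.0]), ([334, 160, 7, 6, 24], [336.3, 162.0]), ([353, 161, 8, 7, 42], [356.5, 164.0]), ([506, 196, 27, 29, 463], [518.2, 211.2]), ([340, 203, 6, 4, 16], [342.2, 204.9]), ([359, 207, 7, 6, 35], [362.2, 209.7])]
scene red2 []
scene orange [([38, 79, 4, 12, 12], [39.5, 84.5]), ([313, 211, 17, 16, 188], [320.7, 218.5])]
```

View pics/fix.png

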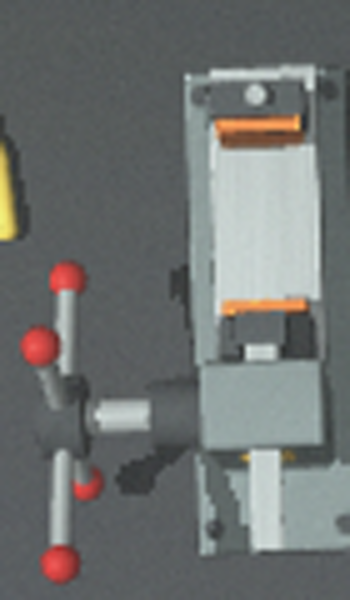

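View pics/hous.png

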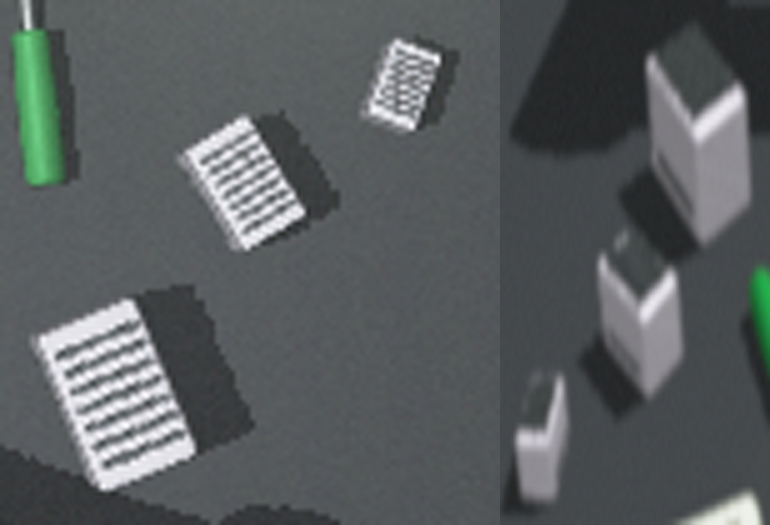

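Candidates (top image, 800x600 scale): large (490,405) ≈100x65 mm, medium (526,345) ≈68x43 mm, small (572,317) ≈45x30 mm. The medium one fits 70x44, and the enlarged crop confirms it. The fixture crop shows the four red balls at (68,278), (40,346), (88,484) and (60,564), and the bed spanning columns 212–322.

```bash
cat > fit.py <<'E'
from h import *
from scipy.optimize import least_squares
np.set_printoptions(precision=4,suppress=True)
def Rz(t): return np.array([[np.cos(t),-np.sin(t)],[np.sin(t),np.cos(t)]])
def balls(p):
    x,y,w,a=p; out=[]
    for k in range(4):
        b=a+k*np.pi/2; l=np.array([-.095+.09*np.sin(b),.115]); q=Rz(w)@l+[x,y]
        out.append([*q,.125+.09*np.cos(b)])
    return out
def match(views,pts3):
    r=[]
    from scipy.optimize import linear_sum_assignment as lsa
    for s,obs in views:
        P=np.array([proj(s,p) for p in pts3]); D=np.linalg.norm(P[:,None]-np.array(obs)[None],axis=2)
        i,j=lsa(D); r+=list((P[i]-np.array(obs)[j]).ravel())
    return np.array(r)
def c5(p,ox,oy): return [((u+.5)/5-.5+ox,(v+.5)/5-.5+oy) for u,v in p]
E
python3 - <<'E'
from fit import *
T=snapshot("top");S=snapshot("scene")
tb=c5([(68,278),(40,346),(88,484),(60,564)],200,130); sb=[(336.3,162),(356.5,164),(342.2,204.9),(362.2,209.7)]
c=at_z(T,c5([(267,230)],200,130)[0],.05); print("bed centre pt",c)
best=min((least_squares(lambda p:match([(T,tb),(S,sb)],p),[.0]*1) if 0 else least_squares(lambda p:match([(T,tb),(S,sb)],balls(p)),[c[0]-.03,c[1],0,a]) for a in np.arange(0,1.6,.2)),key=lambda r:r.cost)
print("fixture x y yaw a",best.x,best.cost,best.fun)
x,y,w,a=best.x
for nm,pts,z in(("anvil",[(215,128),(302,126)],.105),("pad",[(222,302),(307,298)],.097),("bed L",[(211,170),(218,290)],.05),("bed R",[(316,170),(322,290)],.05)):
    for p in c5(pts,200,130):
        q=at_z(T,p,z)[:2]; print(nm,q,"in fixture",Rz(-w)@(q-[x,y]))
# housing
th=c5([(250,117),(305,212),(245,243),(190,152)],320,205)
sh=[(192.3,230.7),(204.3,220.9),(178.3,217.9)]
def H(p): return [[*(Rz(p[2])@np.array([sx*.035,sy*.022])+p[:2]),.05] for sx,sy in((1,1),(1,-1),(-1,-1),(-1,1))]
for v in([(T,th)],[(S,sh)],[(T,th),(S,sh)]):
  b=min((least_squares(lambda p:match(v,H(p)),[.45,-.28,t]) for t in np.arange(0,3.1,.5)),key=lambda r:r.cost); print("housing",b.x,b.cost,b.fun)
E
```

```text
bed centre pt [0.6445 0.069  0.05  ]
fixture x y yaw a [0.621  0.0676 0.0397 0.3357] 2.0335788421450713 [ 0.5873  0.2925  0.2988  0.581  -0.0728 -0.1897  0.6643  0.0803  0.2762
  0.4057  0.3525 -0.2126  0.4005 -0.9001  0.6869  0.9316]
anvil [0.6955 0.0962] in fixture [0.0756 0.0256]
anvil [0.6964 0.045 ] in fixture [ 0.0744 -0.0256]
pad [0.5931 0.0922] in fixture [-0.0269  0.0257]
pad [0.5952 0.0424] in fixture [-0.0268 -0.0242]
bed L [0.6818 0.1032] in fixture [0.0621 0.0331]
bed L [0.6078 0.0986] in fixture [-0.012   0.0315]
bed R [0.6814 0.0392] in fixture [ 0.0592 -0.0307]
bed R [0.6075 0.0356] in fixture [-0.0148 -0.0314]
housing [ 0.4448 -0.2786  0.5077] 2.528796732769533 [-0.7698 -0.8088 -0.1093 -1.0031  0.7879  0.363   0.0883  1.4255]
housing [ 0.4406 -0.2775  0.4728] 2.8015678121234044 [ 0.4034  1.2407 -0.1599 -1.8378 -0.243   0.6625]
housing [ 0.4439 -0.2783  0.4973] 6.431340712614276 [-0.7996 -0.6167 -0.0625 -0.6798  0.6272  0.8073 -0.1506  1.7378  0.4481
  1.7458  0.0942 -1.1493 -0.5174  1.5631]
```

```bash
cat >> h.py <<'E'
from scipy.spatial.transform import Rotation
FX,FY,FW=.621,.0676,.040
def go(x,y,z,phi=None):
    s=get_state(); R=Rotation.from_euler("xyz",s["tool_rot"]).as_matrix()
    d=R.T@(np.array([x,y,z])-s["eef_pos"]); p=np.arctan2(R[1,1],R[0,1])
    t=0 if phi is None else p-phi
    print("t",s["clock"],"tcp",np.round(s["eef_pos"],4),"phi %.3f"%p,"q",np.round(s["q"],2),"F",np.round(s["wrist_force"],1),"w %.4f"%s["gripper_width"]," SHIFT",np.round(d,4),"TURN %.3f"%t)
def fx(u,v): 
    c,s=np.cos(FW),np.sin(FW); return FX+c*u-s*v,FY+s*u+c*v
E
python3 -c "
from h import *
go(.444,-.278,.30,-1.066)
print(fx(.030,0))"
```

```text
t 1.1 tcp [0.247  0.4914 0.2313] phi 1.105 q [ 1.02  0.35  1.65  0.    1.14 -0.08] F [ 0.1  0.2 -0.5] w 0.0852  SHIFT [-0.0687 -0.5989  0.5216] TURN 2.171
(np.float64(0.6509760031998293), np.float64(0.06879968002559902))
```

Request:
{"name": "arm_command", "arguments": {
  "rows": [-0.02, -0.03, 0.026, 0.11, -0.04, -0.06, 0.052, 0.22, -0.06, -0.09, 0.078, 0.33, -0.069, -0.12, 0.104, 0.44, -0.069, -0.15, 0.13, 0.55, -0.069, -0.18, 0.156, 0.66, -0.069, -0.21, 0.182, 0.77, -0.069, -0.24, 0.208, 0.88, -0.069, -0.27, 0.234, 0.99, -0.069, -0.3, 0.26, 1.085],
  "gripper": 0.085
}}

```text
clock: 1.93
eef_pos: [0.3444, 0.1048, 0.3006]
tool_rot: [1.732, 1.57, 0.176]
wrist_force: [1.1, 0.1, -0.5]
gripper_width: 0.0851
```

```bash
python3 -c "
from h import *
go(.444,-.278,.30,-1.066)"
```

```text
t 1.9333 tcp [0.3444 0.1048 0.3006] phi 0.015 q [ 0.17 -0.09  1.99  0.    1.24  0.15] F [ 1.1  0.1 -0.5] w 0.0851  SHIFT [0.0006 0.094  0.3842] TURN 1.081
```

Request:
{"name": "arm_command", "arguments": {
  "rows": [0.0, 0.01, 0.039, 0.11, 0.0, 0.02, 0.078, 0.22, 0.0, 0.03, 0.117, 0.33, 0.0, 0.04, 0.156, 0.44, 0.0, 0.05, 0.195, 0.55, 0.0, 0.06, 0.234, 0.66, 0.0, 0.07, 0.273, 0.77, 0.0, 0.08, 0.312, 0.88, 0.0, 0.088, 0.35, 0.99, 0.0006, 0.094, 0.3842, 1.081]
}}

```text
clock: 2.77
eef_pos: [0.4464, -0.2781, 0.2996]
tool_rot: [1.862, 1.57, -0.776]
wrist_force: [0.8, 0.6, 0.4]
gripper_width: 0.0851
```

```bash
python3 - <<'E'
from h import *
go(.444,-.278,.10,-1.066)
s=snapshot("top"); cv2.imwrite("pics/a1.png",cv2.resize(s["frame"][190:310,310:430],None,fx=5,fy=5,interpolation=2))
E
```

```text
t 2.7667 tcp [ 0.4464 -0.2781  0.2996] phi -1.067 q [-0.65  0.24  1.63 -0.    1.27  0.42] F [0.8 0.6 0.4] w 0.0851  SHIFT [ 0.1996 -0.0014  0.002 ] TURN -0.001
```

View pics/a1.png

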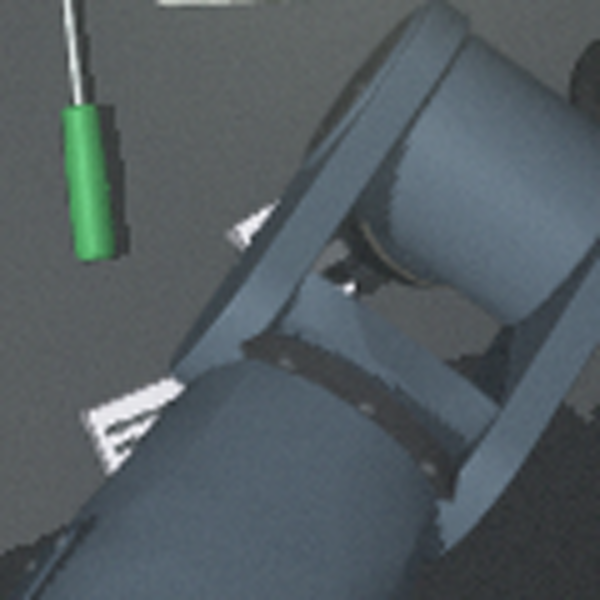

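The top view is blocked by the arm, so I will go lower and check in the scene camera.

Request:
{"name": "arm_command", "arguments": {
  "rows": [0.03, 0.0, 0.001, 0.0, 0.06, 0.0, 0.002, 0.0, 0.09, -0.001, 0.002, 0.0, 0.12, -0.001, 0.002, 0.0, 0.15, -0.001, 0.002, 0.0, 0.17, -0.001, 0.002, 0.0, 0.19, -0.001, 0.002, 0.0, 0.2, -0.001, 0.002, 0.0, 0.2, -0.001, 0.002, 0.0, 0.2, -0.001, 0.002, 0.0]
}}

```text
clock: 3.65
eef_pos: [0.4442, -0.2758, 0.1001]
tool_rot: [-1.734, 1.571, 1.918]
wrist_force: [-0.6, 0.5, -0.4]
gripper_width: 0.0849
```

```bash
python3 - <<'E'
from h import *
go(.444,-.278,.018,-1.066)
s=snapshot("scene"); cv2.imwrite("pics/a2.png",cv2.resize(s["frame"][160:270,140:260],None,fx=5,fy=5,interpolation=2))
E
```

```text
t 3.65 tcp [ 0.4442 -0.2758  0.1001] phi -1.061 q [-0.64  0.48  1.83  0.    0.83  0.42] F [-0.6  0.5 -0.4] w 0.0849  SHIFT [0.0821 0.0018 0.0012] TURN 0.005
```

View pics/a2.png

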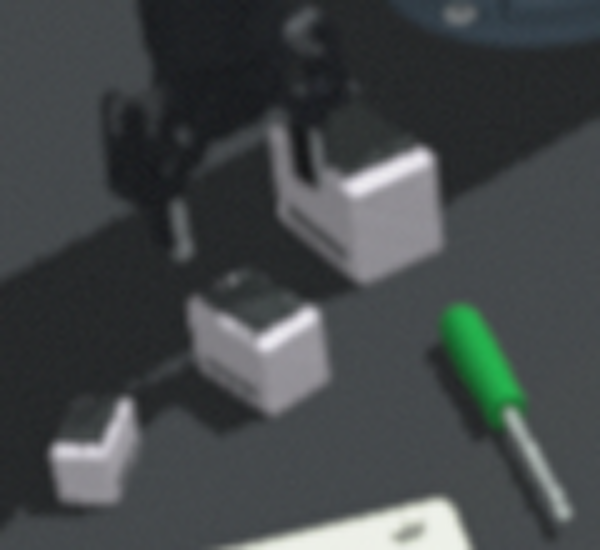

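The fingers straddle the medium housing: tips at (180,250) and (310,180) in the crop, housing top centred near (260,300). Next I descend and close.

Request:
{"name": "arm_command", "arguments": {
  "rows": [0.012, 0.001, 0.001, 0.005, 0.024, 0.0018, 0.0012, 0.005, 0.036, 0.0018, 0.0012, 0.005, 0.048, 0.0018, 0.0012, 0.005, 0.06, 0.0018, 0.0012, 0.005, 0.07, 0.0018, 0.0012, 0.005, 0.078, 0.0018, 0.0012, 0.005, 0.082, 0.0018, 0.0012, 0.005, 0.082, 0.0018, 0.0012, 0.005, 0.082, 0.0018, 0.0012, 0.005]
}}

```text
clock: 4.53
eef_pos: [0.4439, -0.278, 0.0177]
tool_rot: [-0.788, 1.571, 2.858]
wrist_force: [0.1, 0.0, -0.6]
gripper_width: 0.0851
```

Request:
{"name": "arm_command", "arguments": {
  "rows": [0, 0, 0, 0, 0, 0, 0, 0, 0, 0, 0, 0, 0, 0, 0, 0, 0, 0, 0, 0, 0, 0, 0, 0, 0, 0, 0, 0, 0, 0, 0, 0, 0, 0, 0, 0, 0, 0, 0, 0],
  "gripper": 0.03
}}

```text
clock: 5.37
eef_pos: [0.4443, -0.2783, 0.0184]
tool_rot: [1.98, 1.569, -0.657]
wrist_force: [-0.1, 0.0, 6.6]
gripper_width: 0.0432
```

```bash
python3 - <<'E'
from h import *
go(.444,-.278,.30)
E
```

```text
t 5.3667 tcp [ 0.4443 -0.2783  0.0184] phi -1.066 q [-0.65  0.62  1.86 -0.    0.66  0.42] F [-0.1  0.   6.6] w 0.0432  SHIFT [-2.816e-01 -0.000e+00 -1.000e-04] TURN 0.000
```

Request:
{"name": "arm_command", "arguments": {
  "rows": [-0.01, 0, 0, 0, -0.03, 0, 0, 0, -0.06, 0, 0, 0, -0.09, 0, 0, 0, -0.12, 0, 0, 0, -0.16, 0, 0, 0, -0.2, 0, 0, 0, -0.24, 0, 0, 0, -0.27, 0, 0, 0, -0.28, 0, 0, 0]
}}

```text
clock: 6.2
eef_pos: [0.4445, -0.2784, 0.3029]
tool_rot: [1.992, 1.564, -0.645]
wrist_force: [0.1, -0.1, -3.7]
gripper_width: 0.0431
```

```bash
python3 - <<'E'
from h import *
go(*fx(.030,0),.30,-1.531)
s=snapshot("scene"); cv2.imwrite("pics/a3.png",cv2.resize(s["frame"][90:270,120:300],None,fx=3,fy=3,interpolation=2))
E
```

```text
t 6.2 tcp [ 0.4445 -0.2784  0.3029] phi -1.066 q [-0.65  0.23  1.63  0.    1.27  0.42] F [ 0.1 -0.1 -3.7] w 0.0431  SHIFT [ 0.0026 -0.204  -0.3486] TURN 0.465
```

View pics/a3.png

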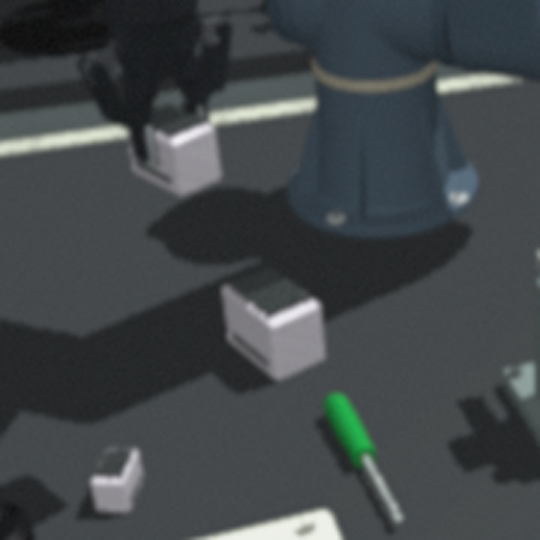

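The medium housing is held upright at crop (180,155), and the other two are undisturbed. Next I carry it over the fixture.

Request:
{"name": "arm_command", "arguments": {
  "rows": [0, -0.008, -0.014, 0.02, 0, -0.026, -0.045, 0.06, 0, -0.047, -0.08, 0.11, 0, -0.067, -0.115, 0.16, 0, -0.088, -0.15, 0.21, 0, -0.108, -0.185, 0.26, 0, -0.128, -0.22, 0.31, 0, -0.148, -0.255, 0.36, 0, -0.168, -0.29, 0.41, 0, -0.188, -0.323, 0.465]
}}

```text
clock: 7.08
eef_pos: [0.6356, 0.0449, 0.2949]
tool_rot: [-0.044, 1.567, 3.136]
wrist_force: [0.5, -1.0, -3.6]
gripper_width: 0.0427
```

```bash
python3 - <<'E'
from h import *
go(*fx(.030,0),.15,-1.531)
E
```

```text
t 7.0833 tcp [0.6356 0.0449 0.2949] phi -1.533 q [-0.    0.46  1.33  0.    1.36  1.53] F [ 0.5 -1.  -3.6] w 0.0427  SHIFT [ 0.1448 -0.0232 -0.0168] TURN -0.002
```

Request:
{"name": "arm_command", "arguments": {
  "rows": [0, -0.012, -0.008, 0, 0, -0.023, -0.017, 0, 0.02, -0.023, -0.017, 0, 0.05, -0.023, -0.017, 0, 0.08, -0.023, -0.017, 0, 0.11, -0.023, -0.017, 0, 0.13, -0.023, -0.017, 0, 0.144, -0.023, -0.017, 0, 0.144, -0.023, -0.017, 0, 0.144, -0.023, -0.017, 0]
}}

```text
clock: 7.92
eef_pos: [0.6505, 0.0664, 0.1517]
tool_rot: [-0.006, 1.567, -3.108]
wrist_force: [0.3, 0.1, -2.5]
gripper_width: 0.0432
```

```bash
python3 - <<'E'
from h import *
go(*fx(.030,0),.07,-1.531)
s=snapshot("scene"); cv2.imwrite("pics/a4.png",cv2.resize(s["frame"][130:290,270:400],None,fx=4.5,fy=4.5,interpolation=2)[:600])
cv2.imwrite("pics/a4.png",cv2.resize(s["frame"][150:280,280:380],None,fx=4.5,fy=4.5,interpolation=2))
E
```

```text
t 7.9167 tcp [0.6505 0.0664 0.1517] phi -1.531 q [ 0.03  0.62  1.43 -0.    1.09  1.56] F [ 0.3  0.1 -2.5] w 0.0432  SHIFT [ 0.0817 -0.0023 -0.0008] TURN -0.000
```

View pics/a4.png

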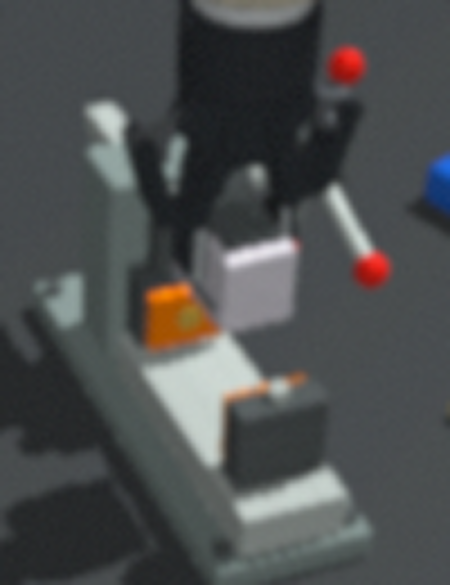

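The housing hangs upright above the bed, and the pad (180,315) and the anvil face (265,390) are both clear. I check its offset from its front-face edges.

```bash
python3 - <<'E'
from h import *
s=snapshot("scene")
c,n=np.cos(FW),np.sin(FW)
for U,V,z in((225,258,.1837),(297,243,.1837),(240,331,.1337),(294,316,.1337),(327,395,.105),(228,405,.105)):
    p=at_z(s,((U+.5)/4.5-.5+280,(V+.5)/4.5-.5+150),z)[:2]-[FX,FY]; print(np.round([c*p[0]+n*p[1],-n*p[0]+c*p[1]],4))
E
```

```text
[ 0.0585 -0.0236]
[0.0596 0.0197]
[ 0.0627 -0.0134]
[0.0609 0.0213]
[0.1004 0.0243]
[ 0.0886 -0.0314]
```

Request:
{"name": "arm_command", "arguments": {
  "rows": [0.01, -0.002, 0, 0, 0.025, -0.002, 0, 0, 0.04, -0.002, 0, 0, 0.055, -0.002, 0, 0, 0.066, -0.002, 0, 0, 0.074, -0.002, 0, 0, 0.079, -0.002, 0, 0, 0.081, -0.002, 0, 0, 0.081, -0.002, 0, 0, 0.081, -0.002, 0, 0]
}}

```text
clock: 8.85
eef_pos: [0.652, 0.0685, 0.0733]
tool_rot: [3.134, 1.57, 0.032]
wrist_force: [0.3, 0.8, -4.0]
gripper_width: 0.0429
```

Request:
{"name": "arm_command", "arguments": {
  "rows": [0.0005, 0, 0, 0, 0.001, 0, 0, 0, 0.0015, 0, 0, 0, 0.002, 0, 0, 0, 0.002, 0, 0, 0, 0.002, 0, 0, 0, 0.002, 0, 0, 0, 0.002, 0, 0, 0, 0.002, 0, 0, 0, 0.002, 0, 0, 0]
}}

```text
clock: 9.68
eef_pos: [0.6516, 0.0685, 0.0707]
tool_rot: [2.091, 1.571, -1.01]
wrist_force: [-0.1, -0.6, -4.1]
gripper_width: 0.0432
```

Request:
{"name": "arm_command", "arguments": {
  "rows": [0.0005, 0, 0, 0, 0.001, 0, 0, 0, 0.0015, 0, 0, 0, 0.002, 0, 0, 0, 0.0025, 0, 0, 0, 0.0025, 0, 0, 0, 0.0025, 0, 0, 0, 0.0025, 0, 0, 0, 0.0025, 0, 0, 0, 0.0025, 0, 0, 0]
}}

```text
clock: 10.52
eef_pos: [0.6516, 0.0685, 0.0685]
tool_rot: [1.139, 1.571, -1.963]
wrist_force: [-4.9, 0.7, 5.8]
gripper_width: 0.0428
```

Request:
{"name": "arm_command", "arguments": {
  "rows": [0, 0, 0, 0, 0, 0, 0, 0, 0, 0, 0, 0, 0, 0, 0, 0, 0, 0, 0, 0, 0, 0, 0, 0, -0.002, 0, 0, 0, -0.006, 0, 0, 0, -0.015, 0, 0, 0, -0.03, 0, 0, 0],
  "gripper": 0.075
}}

```text
clock: 11.35
eef_pos: [0.651, 0.0685, 0.098]
tool_rot: [0.002, 1.569, -3.1]
wrist_force: [0.1, 0.4, -0.6]
gripper_width: 0.075
```

Request:
{"name": "arm_command", "arguments": {
  "rows": [-0.03, 0, 0, 0, -0.06, 0, 0, 0, -0.09, 0, 0, 0, -0.12, 0, 0, 0, -0.15, 0, 0, 0, -0.18, 0, 0, 0, -0.21, 0, 0, 0, -0.21, 0, 0, 0, -0.21, 0, 0, 0, -0.21, 0, 0, 0]
}}

```text
clock: 12.18
eef_pos: [0.6513, 0.0685, 0.3081]
tool_rot: [0.078, 1.57, -3.023]
wrist_force: [-0.8, -0.9, -0.3]
gripper_width: 0.0753
```

```bash
python3 - <<'E'
from fit import *
go(*fx(-.095,.115),.30)
s=snapshot("scene"); cv2.imwrite("pics/a5.png",cv2.resize(s["frame"][150:280,280:380],None,fx=4.5,fy=4.5,interpolation=2))
hsv=cv2.cvtColor(s["frame"][140:240,300:400],cv2.COLOR_BGR2HSV)
k,l,st,ce=cv2.connectedComponentsWithStats(cv2.inRange(hsv,(0,170,90),(4,255,255)))
print([(ce[i]+[300,140]).round(1).tolist()+[int(st[i,4])] for i in range(1,k) if st[i,4]>3])
E
```

```text
t 12.1833 tcp [0.6513 0.0685 0.3081] phi -1.531 q [ 0.03  0.49  1.26 -0.    1.4   1.56] F [-0.8 -0.9 -0.3] w 0.0753  SHIFT [ 0.0081 -0.1153  0.1253] TURN 0.000
[[336.4, 161.9, 23], [356.8, 164.0, 41], [342.1, 205.0, 15], [362.2, 209.7, 35]]
```

View pics/a5.png

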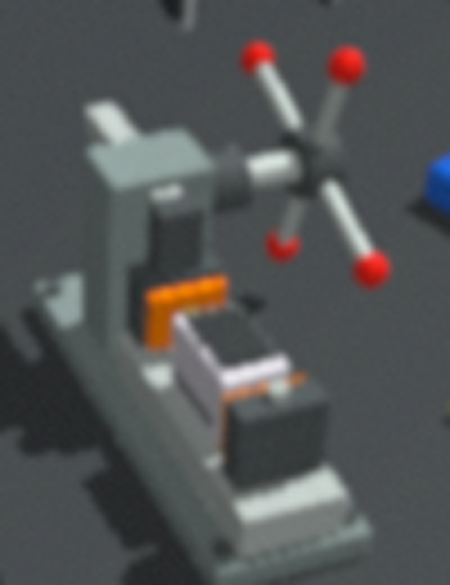

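The housing stands upright on the bed between pad and anvil, and the star has not moved (spoke leaning about 0.34 rad). Next I close the fingers and go behind the top spoke.

Request:
{"name": "arm_command", "arguments": {
  "rows": [0, -0.02, 0.025, 0, 0, -0.04, 0.05, 0, 0, -0.06, 0.075, 0, 0, -0.08, 0.1, 0, 0, -0.1, 0.12, 0, 0, -0.11, 0.133, 0, 0, -0.1153, 0.1393, 0, 0, -0.1153, 0.1393, 0, 0, -0.1153, 0.1393, 0, 0, -0.1153, 0.1393, 0],
  "gripper": 0.0
}}

```text
clock: 13.07
eef_pos: [0.5085, 0.1776, 0.3078]
tool_rot: [0.621, 1.57, -2.481]
wrist_force: [0.2, 0.3, -0.5]
gripper_width: -0.0
```

```bash
cat >> h.py <<'E'
def hubgo(X,Z):  # target relative to the hub, in the fixture's x / z
    go(*fx(-.095+X,.115),.125+Z,-1.531)
def arc(b0,b1,n,r=.065,e=.011):
    s=get_state(); c,q=np.cos(FW),np.sin(FW); H=np.array(fx(-.095,.115)); p=s["eef_pos"]
    X0=c*(p[0]-H[0])+q*(p[1]-H[1]); Z0=p[2]-.125; print("now X %.4f Z %.4f"%(X0,Z0),"F",np.round(s["wrist_force"],1))
    for b in np.linspace(b0,b1,n+1)[1:]:
        X=r*np.sin(b)-.006*np.cos(b)-e; Z=r*np.cos(b)+.006*np.sin(b)
        print("%.3f: %.4f, 0, %.4f, 0,"%(b,Z0-Z,X0-X))
E
python3 -c "
from h import *
hubgo(-.014,.063)"
```

```text
t 13.0667 tcp [0.5085 0.1776 0.3078] phi -1.532 q [ 0.25  0.26  1.58 -0.    1.3   1.78] F [ 0.2  0.3 -0.5] w -0.0000  SHIFT [ 0.1198 -0.0007  0.001 ] TURN -0.001
```

Request:
{"name": "arm_command", "arguments": {
  "rows": [0.015, 0, 0.001, 0, 0.035, 0, 0.001, 0, 0.06, 0, 0.001, 0, 0.085, 0, 0.001, 0, 0.105, 0, 0.001, 0, 0.118, 0, 0.001, 0, 0.12, 0, 0.001, 0, 0.12, 0, -0.004, 0, 0.12, 0, -0.008, 0, 0.12, 0, -0.012, 0]
}}

```text
clock: 13.9
eef_pos: [0.5212, 0.1786, 0.1893]
tool_rot: [-2.951, 1.569, 0.23]
wrist_force: [0.6, 0.0, -0.1]
gripper_width: 0.0002
```

```bash
python3 -c "
from h import *
arc(.25,.85,10)"
```

```text
now X -0.0003 Z 0.0643 F [ 0.6  0.  -0.1]
0.310: 0.0005, 0, -0.0034, 0,
0.370: 0.0015, 0, -0.0072, 0,
0.430: 0.0027, 0, -0.0110, 0,
0.490: 0.0041, 0, -0.0146, 0,
0.550: 0.0057, 0, -0.0182, 0,
0.610: 0.0076, 0, -0.0216, 0,
0.670: 0.0096, 0, -0.0250, 0,
0.730: 0.0118, 0, -0.0282, 0,
0.790: 0.0143, 0, -0.0313, 0,
0.850: 0.0169, 0, -0.0342, 0,
```

Request:
{"name": "arm_command", "arguments": {
  "rows": [0.0005, 0, -0.0034, 0, 0.0015, 0, -0.0072, 0, 0.0027, 0, -0.011, 0, 0.0041, 0, -0.0146, 0, 0.0057, 0, -0.0182, 0, 0.0076, 0, -0.0216, 0, 0.0096, 0, -0.025, 0, 0.0118, 0, -0.0282, 0, 0.0143, 0, -0.0313, 0, 0.0169, 0, -0.0342, 0]
}}

```text
clock: 14.73
eef_pos: [0.555, 0.1801, 0.1725]
tool_rot: [-3.074, 1.569, 0.107]
wrist_force: [-2.6, -1.3, 10.4]
gripper_width: -0.0002
```

```bash
python3 -c "
from h import *
arc(.85,1.4,10)"
```

```text
now X 0.0335 Z 0.0475 F [-2.6 -1.3 10.4]
0.905: 0.0026, 0, -0.0029, 0,
0.960: 0.0053, 0, -0.0053, 0,
1.015: 0.0081, 0, -0.0075, 0,
1.070: 0.0110, 0, -0.0096, 0,
1.125: 0.0140, 0, -0.0116, 0,
1.180: 0.0172, 0, -0.0133, 0,
1.235: 0.0204, 0, -0.0149, 0,
1.290: 0.0237, 0, -0.0163, 0,
1.345: 0.0271, 0, -0.0175, 0,
1.400: 0.0305, 0, -0.0185, 0,
```

Request:
{"name": "arm_command", "arguments": {
  "rows": [0.0026, 0, -0.0029, 0, 0.0053, 0, -0.0053, 0, 0.0081, 0, -0.0075, 0, 0.011, 0, -0.0096, 0, 0.014, 0, -0.0116, 0, 0.0172, 0, -0.0133, 0, 0.0204, 0, -0.0149, 0, 0.0237, 0, -0.0163, 0, 0.0271, 0, -0.0175, 0, 0.0305, 0, -0.0185, 0]
}}

```text
clock: 15.57
eef_pos: [0.5742, 0.1809, 0.1423]
tool_rot: [-3.047, 1.567, 0.134]
wrist_force: [2.2, -2.1, 10.6]
gripper_width: 0.0003
```

```bash
python3 - <<'E'
from fit import *
arc(1.4,1.5,1)
s=snapshot("scene")
hsv=cv2.cvtColor(s["frame"][140:240,300:400],cv2.COLOR_BGR2HSV)
k,l,st,ce=cv2.connectedComponentsWithStats(cv2.inRange(hsv,(0,170,90),(4,255,255)))
print([(ce[i]+[300,140]).round(1).tolist()+[int(st[i,4])] for i in range(1,k) if st[i,4]>3])
for a in(.336,1.2,1.3,1.4,1.5): print(a,[proj(s,p).round(1).tolist() for p in balls([FX,FY,FW,a])])
cv2.imwrite("pics/a6.png",cv2.resize(s["frame"][140:270,280:390],None,fx=4.5,fy=4.5,interpolation=2))
E
```

```text
now X 0.0528 Z 0.0173 F [ 2.2 -2.1 10.6]
1.500: 0.0067, 0, -0.0006, 0,
[[346.7, 154.3, 7], [334.6, 174.6, 16], [364.6, 195.9, 40], [349.6, 214.0, 24]]
0.336 [[356.8, 164.4], [362.5, 209.5], [342.6, 204.0], [337.0, 162.9]]
1.2 [[364.6, 190.5], [352.1, 214.9], [335.8, 180.8], [346.3, 154.6]]
1.3 [[364.8, 193.7], [350.7, 214.1], [335.6, 177.9], [347.8, 155.1]]
1.4 [[364.8, 196.8], [349.3, 213.0], [335.5, 175.2], [349.3, 155.9]]
1.5 [[364.7, 199.7], [347.9, 211.7], [335.5, 172.5], [350.8, 156.9]]
```

View pics/a6.png

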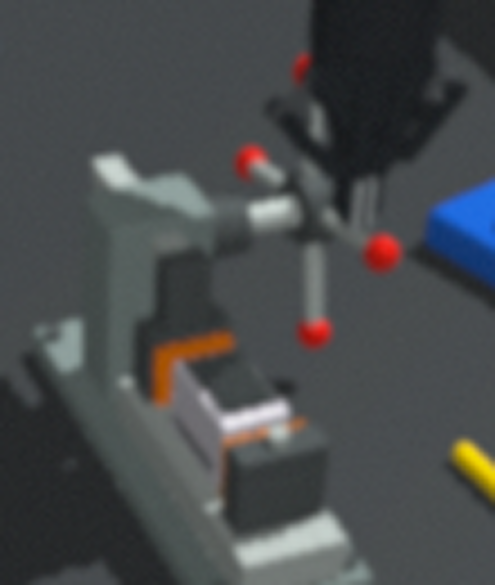

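The picture and ball tracker agree: star at about 1.39 rad, pad advanced, housing still standing. Next I lift and go behind the following spoke.

Request:
{"name": "arm_command", "arguments": {
  "rows": [-0.02, 0, 0, 0, -0.05, 0, 0, 0, -0.08, 0, 0, 0, -0.11, 0, 0, 0, -0.123, 0, 0.01, 0, -0.123, 0, 0.035, 0, -0.123, 0, 0.06, 0, -0.123, 0, 0.085, 0, -0.123, 0, 0.105, 0, -0.123, 0, 0.108, 0]
}}

```text
clock: 16.45
eef_pos: [0.4623, 0.1765, 0.2641]
tool_rot: [-0.106, 1.57, 3.076]
wrist_force: [1.1, -0.1, 0.6]
gripper_width: 0.0001
```

```bash
python3 -c "
from h import *
hubgo(-.055,.065)"
```

```text
t 16.45 tcp [0.4623 0.1765 0.2641] phi -1.530 q [0.27 0.22 1.75 0.   1.18 1.8 ] F [ 1.1 -0.1  0.6] w 0.0001  SHIFT [ 0.0741  0.0001 -0.0042] TURN 0.001
```

Request:
{"name": "arm_command", "arguments": {
  "rows": [0.015, 0, -0.003, 0, 0.03, 0, -0.003, 0, 0.05, 0, -0.003, 0, 0.065, 0, -0.003, 0, 0.073, 0, -0.003, 0, 0.074, 0, -0.003, 0, 0.074, 0, -0.006, 0, 0.074, 0, -0.01, 0, 0.074, 0, -0.014, 0, 0.074, 0, -0.017, 0]
}}

```text
clock: 17.28
eef_pos: [0.4826, 0.1773, 0.1906]
tool_rot: [-2.945, 1.569, 0.237]
wrist_force: [0.4, 0.3, -1.0]
gripper_width: 0.0004
```

```bash
python3 -c "
from h import *
arc(-.3,.4,10)"
```

```text
now X -0.0389 Z 0.0656 F [ 0.4  0.3 -1. ]
-0.230: 0.0037, 0, -0.0073, 0,
-0.160: 0.0024, 0, -0.0117, 0,
-0.090: 0.0014, 0, -0.0161, 0,
-0.020: 0.0007, 0, -0.0206, 0,
0.050: 0.0004, 0, -0.0252, 0,
0.120: 0.0003, 0, -0.0298, 0,
0.190: 0.0006, 0, -0.0343, 0,
0.260: 0.0012, 0, -0.0388, 0,
0.330: 0.0021, 0, -0.0433, 0,
0.400: 0.0034, 0, -0.0477, 0,
```

Request:
{"name": "arm_command", "arguments": {
  "rows": [0.0005, 0, -0.004, 0, 0.0005, 0, -0.008, 0, 0.0005, 0, -0.013, 0, 0.0005, 0, -0.018, 0, 0.0005, 0, -0.023, 0, 0.0005, 0, -0.028, 0, 0.0006, 0, -0.033, 0, 0.0012, 0, -0.038, 0, 0.0021, 0, -0.043, 0, 0.0034, 0, -0.0477, 0]
}}

```text
clock: 18.12
eef_pos: [0.529, 0.179, 0.1867]
tool_rot: [0.121, 1.569, -2.981]
wrist_force: [-6.7, -0.4, 5.6]
gripper_width: 0.0002
```

```bash
python3 -c "
from h import *
arc(.4,.95,10)"
```

```text
now X 0.0075 Z 0.0617 F [-6.7 -0.4  5.6]
0.455: 0.0007, 0, -0.0047, 0,
0.510: 0.0020, 0, -0.0080, 0,
0.565: 0.0036, 0, -0.0112, 0,
0.620: 0.0053, 0, -0.0144, 0,
0.675: 0.0072, 0, -0.0174, 0,
0.730: 0.0093, 0, -0.0204, 0,
0.785: 0.0115, 0, -0.0232, 0,
0.840: 0.0138, 0, -0.0259, 0,
0.895: 0.0163, 0, -0.0285, 0,
0.950: 0.0190, 0, -0.0309, 0,
```

Request:
{"name": "arm_command", "arguments": {
  "rows": [0.0007, 0, -0.0047, 0, 0.002, 0, -0.008, 0, 0.0036, 0, -0.0112, 0, 0.0053, 0, -0.0144, 0, 0.0072, 0, -0.0174, 0, 0.0093, 0, -0.0204, 0, 0.0115, 0, -0.0232, 0, 0.0138, 0, -0.0259, 0, 0.0163, 0, -0.0285, 0, 0.019, 0, -0.0309, 0]
}}

```text
clock: 18.95
eef_pos: [0.5604, 0.1802, 0.1681]
tool_rot: [2.048, 1.571, -1.054]
wrist_force: [-4.0, -2.6, 8.0]
gripper_width: 0.0
```

```bash
python3 -c "
from h import *
arc(.95,1.4,10)"
```

```text
now X 0.0389 Z 0.0431 F [-4.  -2.6  8. ]
0.995: 0.0026, 0, -0.0013, 0,
1.040: 0.0050, 0, -0.0031, 0,
1.085: 0.0074, 0, -0.0047, 0,
1.130: 0.0099, 0, -0.0063, 0,
1.175: 0.0125, 0, -0.0077, 0,
1.220: 0.0151, 0, -0.0090, 0,
1.265: 0.0178, 0, -0.0102, 0,
1.310: 0.0205, 0, -0.0113, 0,
1.355: 0.0233, 0, -0.0123, 0,
1.400: 0.0261, 0, -0.0131, 0,
```

Request:
{"name": "arm_command", "arguments": {
  "rows": [0.0026, 0, -0.0013, 0, 0.005, 0, -0.0031, 0, 0.0074, 0, -0.0047, 0, 0.0099, 0, -0.0063, 0, 0.0125, 0, -0.0077, 0, 0.0151, 0, -0.009, 0, 0.0178, 0, -0.0102, 0, 0.0205, 0, -0.0113, 0, 0.0233, 0, -0.0123, 0, 0.0261, 0, -0.0131, 0]
}}

```text
clock: 19.78
eef_pos: [0.5747, 0.1808, 0.1427]
tool_rot: [-3.055, 1.567, 0.126]
wrist_force: [1.5, -1.9, 9.8]
gripper_width: -0.0001
```

```bash
cat >> fit.py <<'E'
def star(s,guess):
    hsv=cv2.cvtColor(s["frame"][140:240,300:400],cv2.COLOR_BGR2HSV)
    k,l,st,ce=cv2.connectedComponentsWithStats(cv2.inRange(hsv,(0,170,90),(4,255,255)))
    o=[(ce[i]+[300,140]).tolist() for i in range(1,k) if st[i,4]>11]
    r=least_squares(lambda p:match([(s,o)],balls([FX,FY,FW,p[0]])),[guess])
    print("star mod 90deg %.3f cost %.2f n %d"%(r.x[0]%(np.pi/2),r.cost,len(o)))
E
python3 - <<'E'
from fit import *
arc(1.4,1.4,1)
s=snapshot("scene"); star(s,1.4)
o=outline_of("housing","scene")
for t in("pad","housing"):
    print(t,[(np.round(b["uv"],1).tolist(),round(b["conf"],2)) for b in boxes_of(t,"scene")])
cv2.imwrite("pics/a7.png",cv2.resize(s["frame"][140:270,280:390],None,fx=4.5,fy=4.5,interpolation=2))
E
```

```text
now X 0.0533 Z 0.0177 F [ 1.5 -1.9  9.8]
1.400: 0.0007, 0, 0.0012, 0,
star mod 90deg 1.376 cost 1.33 n 3
pad []
housing [([157.0, 250.0], 0.83), ([329.1, 228.8], 0.72), ([209.9, 194.9], 0.58)]
```

View pics/a7.png

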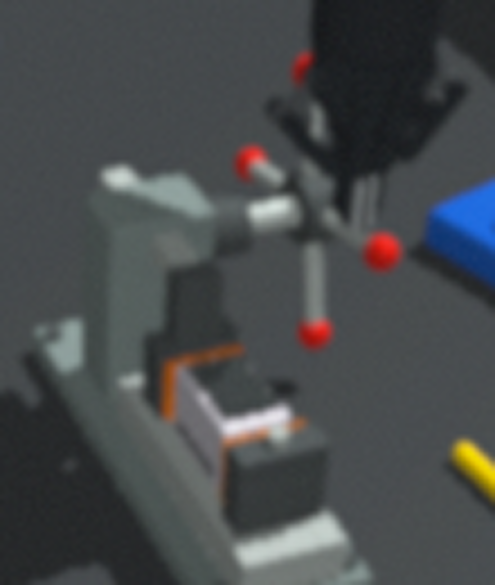

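The force matches the end of stroke 1 (9.8 N against 10.6 N), so nothing is pinched yet. Star ≈ 2.95 rad, pad close to the housing. Now the third spoke.

Request:
{"name": "arm_command", "arguments": {
  "rows": [-0.02, 0, 0, 0, -0.05, 0, 0, 0, -0.08, 0, 0, 0, -0.11, 0, 0, 0, -0.123, 0, 0.01, 0, -0.123, 0, 0.035, 0, -0.123, 0, 0.06, 0, -0.123, 0, 0.085, 0, -0.123, 0, 0.105, 0, -0.123, 0, 0.109, 0]
}}

```text
clock: 20.82
eef_pos: [0.4621, 0.1764, 0.2645]
tool_rot: [0.037, 1.57, -3.064]
wrist_force: [1.0, -0.1, -0.3]
gripper_width: 0.0001
```

Request:
{"name": "arm_command", "arguments": {
  "rows": [0.015, 0, -0.003, 0, 0.03, 0, -0.003, 0, 0.05, 0, -0.003, 0, 0.065, 0, -0.003, 0, 0.073, 0, -0.003, 0, 0.074, 0, -0.003, 0, 0.074, 0, -0.006, 0, 0.074, 0, -0.01, 0, 0.074, 0, -0.014, 0, 0.074, 0, -0.017, 0]
}}

```text
clock: 21.65
eef_pos: [0.4823, 0.1772, 0.1911]
tool_rot: [-2.934, 1.569, 0.247]
wrist_force: [0.2, -0.1, 0.3]
gripper_width: -0.0
```

```bash
python3 - <<'E'
from fit import *
arc(-.3,.1,10)
E
```

```text
now X -0.0392 Z 0.0661 F [ 0.2 -0.1  0.3]
-0.260: 0.0048, 0, -0.0057, 0,
-0.220: 0.0039, 0, -0.0082, 0,
-0.180: 0.0032, 0, -0.0107, 0,
-0.140: 0.0025, 0, -0.0132, 0,
-0.100: 0.0020, 0, -0.0158, 0,
-0.060: 0.0015, 0, -0.0184, 0,
-0.020: 0.0012, 0, -0.0209, 0,
0.020: 0.0010, 0, -0.0235, 0,
0.060: 0.0008, 0, -0.0262, 0,
0.100: 0.0008, 0, -0.0288, 0,
```

Request:
{"name": "arm_command", "arguments": {
  "rows": [0.0005, 0, -0.002, 0, 0.0005, 0, -0.004, 0, 0.0005, 0, -0.006, 0, 0.0005, 0, -0.008, 0, 0.0005, 0, -0.01, 0, 0.0005, 0, -0.012, 0, 0.0005, 0, -0.014, 0, 0.0005, 0, -0.016, 0, 0.0005, 0, -0.018, 0, 0.0005, 0, -0.02, 0]
}}

```text
clock: 22.48
eef_pos: [0.5006, 0.1779, 0.19]
tool_rot: [0.098, 1.569, -3.004]
wrist_force: [-6.2, -1.6, 5.1]
gripper_width: -0.0002
```

```bash
python3 - <<'E'
from fit import *
arc(0,.2,10)
s=snapshot("scene"); star(s,.05)
E
```

```text
now X -0.0209 Z 0.0650 F [-6.2 -1.6  5.1]
0.020: -0.0001, 0, -0.0052, 0,
0.040: -0.0002, 0, -0.0065, 0,
0.060: -0.0002, 0, -0.0078, 0,
0.080: -0.0002, 0, -0.0091, 0,
0.100: -0.0002, 0, -0.0104, 0,
0.120: -0.0002, 0, -0.0117, 0,
0.140: -0.0002, 0, -0.0130, 0,
0.160: -0.0001, 0, -0.0143, 0,
0.180: 0.0000, 0, -0.0156, 0,
0.200: 0.0001, 0, -0.0169, 0,
star mod 90deg 0.006 cost 1.55 n 4
```

M ≈ 6.2·0.088 − 5.1·0.011 ≈ 0.49 N m, so this is still plain friction (star ≈ 3.15). I go on in small steps.

Request:
{"name": "arm_command", "arguments": {
  "rows": [0, 0, -0.0015, 0, 0, 0, -0.003, 0, 0, 0, -0.0045, 0, 0, 0, -0.006, 0, 0, 0, -0.0072, 0, 0, 0, -0.0084, 0, 0, 0, -0.0096, 0, 0, 0, -0.0108, 0, 0, 0, -0.012, 0, 0, 0, -0.0132, 0]
}}

```text
clock: 23.37
eef_pos: [0.5139, 0.1784, 0.1901]
tool_rot: [0.108, 1.569, -2.993]
wrist_force: [-6.0, -1.3, 4.9]
gripper_width: -0.0
```

```bash
cat >> h.py <<'E'
def feel():
    s=get_state(); c,q=np.cos(FW),np.sin(FW); H=np.array(fx(-.095,.115)); p=s["eef_pos"]
    X=c*(p[0]-H[0])+q*(p[1]-H[1])+.011; Z=p[2]-.125; F=s["wrist_force"]; fxx=c*F[0]+q*F[1]
    b=np.arcsin((X+.011)/.09); bc=2*np.arctan((-Z+np.sqrt(Z*Z+X*X-.006**2))/(-X+.006)) if 0 else None
    # rod contact: X cos b - Z sin b = -.006
    br=np.arctan2(X,Z)+np.arcsin(.006/np.hypot(X,Z))
    print("t %.1f corner X %.4f Z %.4f F %.1f %.1f"%(s["clock"],X,Z,fxx,F[2]),"ball b %.3f M %.2f | rod b %.3f M %.2f"%(b,-fxx*.09*np.cos(b)+F[2]*X,br,-fxx*Z+F[2]*X))
E
python3 - <<'E'
from fit import *
feel(); s=snapshot("scene"); star(s,.15); feel()
E
```

```text
t 23.4 corner X 0.0034 Z 0.0651 F -6.0 4.9 ball b 0.161 M 0.55 | rod b 0.145 M 0.41
star mod 90deg 0.149 cost 1.51 n 4
t 23.4 corner X 0.0036 Z 0.0651 F -3.9 3.6 ball b 0.163 M 0.36 | rod b 0.148 M 0.26
```

Request:
{"name": "arm_command", "arguments": {
  "rows": [0, 0, -0.0013, 0, 0, 0, -0.0026, 0, 0, 0, -0.0039, 0, 0, 0, -0.0052, 0, 0, 0, -0.0064, 0, 0, 0, -0.0076, 0, 0, 0, -0.0088, 0, 0, 0, -0.01, 0, 0, 0, -0.0112, 0, 0, 0, -0.0124, 0]
}}

```text
clock: 24.25
eef_pos: [0.5253, 0.1787, 0.1891]
tool_rot: [0.121, 1.566, -2.981]
wrist_force: [-8.7, -1.0, -1.1]
gripper_width: 0.0002
```

```bash
python3 - <<'E'
from fit import *
feel(); s=snapshot("scene"); star(s,.3); feel()
E
```

```text
t 24.2 corner X 0.0148 Z 0.0641 F -8.7 -1.1 ball b 0.290 M 0.74 | rod b 0.318 M 0.54
star mod 90deg 0.278 cost 1.92 n 4
t 24.3 corner X 0.0149 Z 0.0641 F -7.3 -1.5 ball b 0.292 M 0.61 | rod b 0.320 M 0.45
```

The contact point is ambiguous here (ball or rod), so the moment could be 0.54 or 0.74. I back off, raise the tip to 80 mm over the axis so it can only meet the ball, and re-approach.

Request:
{"name": "arm_command", "arguments": {
  "rows": [0, 0, 0.004, 0, 0, 0, 0.008, 0, -0.004, 0, 0.008, 0, -0.008, 0, 0.008, 0, -0.012, 0, 0.008, 0, -0.016, 0, 0.008, 0, -0.016, 0, 0.008, 0, -0.016, 0, 0.006, 0, -0.016, 0, 0.004, 0, -0.016, 0, 0.003, 0]
}}

```text
clock: 25.13
eef_pos: [0.5241, 0.1788, 0.2056]
tool_rot: [0.34, 1.571, -2.762]
wrist_force: [-0.0, 0.7, 0.2]
gripper_width: -0.0002
```

```bash
python3 - <<'E'
from fit import *
feel(); s=snapshot("scene"); star(s,.3); print(get_state()["torque"])
E
```

```text
t 25.1 corner X 0.0136 Z 0.0806 F 0.0 0.2 ball b 0.277 M 0.00 | rod b 0.241 M 0.00
star mod 90deg 0.281 cost 2.01 n 4
[0.0129 0.0138 0.0231]
```

Request:
{"name": "arm_command", "arguments": {
  "rows": [0, 0, -0.0006, 0, 0, 0, -0.0012, 0, 0, 0, -0.0018, 0, 0, 0, -0.0024, 0, 0, 0, -0.003, 0, 0, 0, -0.0036, 0, 0, 0, -0.0042, 0, 0, 0, -0.0048, 0, 0, 0, -0.0054, 0, 0, 0, -0.006, 0]
}}

```text
clock: 26.02
eef_pos: [0.5285, 0.1789, 0.2052]
tool_rot: [0.112, 1.567, -2.99]
wrist_force: [-7.3, 0.2, -0.3]
gripper_width: 0.0001
```

```bash
python3 - <<'E'
from fit import *
feel(); s=snapshot("scene"); star(s,.3);feel(); print(get_state()["torque"])
E
```

```text
t 26.0 corner X 0.0180 Z 0.0802 F -7.3 -0.3 ball b 0.328 M 0.61 | rod b 0.294 M 0.58
star mod 90deg 0.312 cost 1.70 n 4
t 26.1 corner X 0.0180 Z 0.0802 F -7.6 -0.2 ball b 0.329 M 0.64 | rod b 0.295 M 0.60
[-0.0649  1.14   -0.0012]
```

M ≈ 0.61–0.64 at b ≈ 0.325, so the grip is starting to come on. One more small step.

Request:
{"name": "arm_command", "arguments": {
  "rows": [0, 0, -0.0005, 0, 0, 0, -0.001, 0, 0, 0, -0.0015, 0, 0, 0, -0.002, 0, 0, 0, -0.0025, 0, 0, 0, -0.003, 0, 0, 0, -0.0035, 0, 0, 0, -0.004, 0, 0, 0, -0.0045, 0, 0, 0, -0.005, 0]
}}

```text
clock: 26.9
eef_pos: [0.5327, 0.1791, 0.2045]
tool_rot: [0.114, 1.565, -2.988]
wrist_force: [-9.0, 0.7, -3.9]
gripper_width: 0.0002
```

```bash
python3 - <<'E'
from fit import *
feel(); s=snapshot("scene"); star(s,.3);feel(); print(get_state()["torque"])
E
```

```text
t 26.9 corner X 0.0222 Z 0.0795 F -9.0 -3.9 ball b 0.378 M 0.67 | rod b 0.346 M 0.63
star mod 90deg 0.366 cost 1.79 n 4
t 26.9 corner X 0.0223 Z 0.0794 F -8.0 -3.8 ball b 0.379 M 0.58 | rod b 0.346 M 0.55
[0.0297 1.468  0.0021]
```

Request:
{"name": "arm_command", "arguments": {
  "rows": [0, 0, -0.0005, 0, 0, 0, -0.001, 0, 0, 0, -0.0015, 0, 0, 0, -0.002, 0, 0, 0, -0.0025, 0, 0, 0, -0.003, 0, 0, 0, -0.0035, 0, 0, 0, -0.004, 0, 0, 0, -0.0045, 0, 0, 0, -0.005, 0]
}}

```text
clock: 27.78
eef_pos: [0.5368, 0.1792, 0.2036]
tool_rot: [0.115, 1.562, -2.987]
wrist_force: [-10.6, 0.3, -7.9]
gripper_width: -0.0001
```

```bash
python3 - <<'E'
from fit import *
feel(); s=snapshot("scene"); star(s,.4);feel(); print(get_state()["torque"])
E
```

```text
t 27.8 corner X 0.0263 Z 0.0786 F -10.6 -7.9 ball b 0.427 M 0.66 | rod b 0.395 M 0.62
star mod 90deg 0.413 cost 1.79 n 4
t 27.8 corner X 0.0264 Z 0.0786 F -11.4 -7.8 ball b 0.428 M 0.73 | rod b 0.396 M 0.69
[ 0.0708  1.8606 -0.0229]
```

Request:
{"name": "arm_command", "arguments": {
  "rows": [0.0004, 0, -0.0004, 0, 0.0008, 0, -0.0008, 0, 0.0012, 0, -0.0012, 0, 0.0016, 0, -0.0016, 0, 0.002, 0, -0.002, 0, 0.0024, 0, -0.0024, 0, 0.0028, 0, -0.0028, 0, 0.0032, 0, -0.0032, 0, 0.0036, 0, -0.0036, 0, 0.004, 0, -0.004, 0]
}}

```text
clock: 28.67
eef_pos: [0.5422, 0.1795, 0.2012]
tool_rot: [0.125, 1.567, -2.976]
wrist_force: [-9.1, -1.0, 3.1]
gripper_width: 0.0007
```

```bash
python3 - <<'E'
from fit import *
feel(); s=snapshot("scene"); star(s,.4);feel();snapshot("scene");feel(); print(get_state()["torque"])
E
```

```text
t 28.7 corner X 0.0318 Z 0.0762 F -9.1 3.1 ball b 0.495 M 0.82 | rod b 0.468 M 0.79
star mod 90deg 0.476 cost 1.89 n 4
t 28.7 corner X 0.0318 Z 0.0762 F -8.0 2.4 ball b 0.496 M 0.71 | rod b 0.469 M 0.68
t 28.8 corner X 0.0318 Z 0.0762 F -8.6 1.6 ball b 0.496 M 0.74 | rod b 0.468 M 0.71
[-0.091   1.3671  0.0106]
```

M ≈ 0.80 N m while turning (paused 0.71–0.74), inside the 0.6–0.9 window, so about 25–30 N of clamping. I stop here, back off and clear away.

Request:
{"name": "arm_command", "arguments": {
  "rows": [0, 0, 0.003, 0, 0, 0, 0.007, 0, 0, 0, 0.012, 0, 0, 0, 0.017, 0, -0.02, 0, 0.02, 0, -0.05, 0, 0.02, 0, -0.08, 0, 0.02, 0, -0.1, 0, 0.02, 0, -0.12, 0, 0.02, 0, -0.12, 0, 0.02, 0]
}}

```text
clock: 29.6
eef_pos: [0.5247, 0.1791, 0.326]
tool_rot: [-2.942, 1.564, 0.239]
wrist_force: [0.9, -0.9, 1.4]
gripper_width: -0.0004
```

```bash
python3 - <<'E'
from fit import *
feel(); s=snapshot("scene"); star(s,.48)
cv2.imwrite("pics/a8.png",cv2.resize(s["frame"][150:280,280:380],None,fx=4.5,fy=4.5,interpolation=2))
E
```

```text
t 29.6 corner X 0.0143 Z 0.2010 F 0.9 1.4 ball b 0.284 M -0.06 | rod b 0.101 M -0.16
star mod 90deg 0.475 cost 1.98 n 4
```

View pics/a8.png

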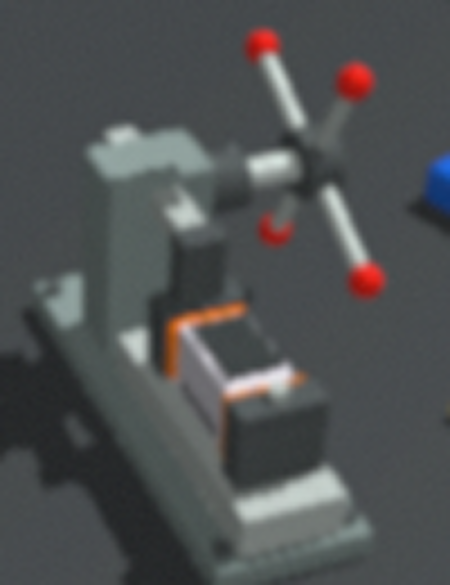

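The housing sits flush between the pad and the anvil, and the handle stayed at 0.475 rad after release. As an independent check, 33 mm of pad travel against about 31–32 mm of play gives about 1.5–2.5 mm of spring compression, in line with the felt moment. I hand it in.

```bash
python3 -c "
from plant import *
print(close_job(), get_state()['clock'])"
```

```text
the job is handed in; nothing more can be done
the job is handed in; nothing more can be done
```

The medium housing, the one that fits 70 x 44 mm, stands lengthwise on the bed. It is clamped between pad and anvil, and I have handed the job in. I turned the star handle over three spokes, about 3.3 rad in all.

**Clamp:** The moment at the last push was about 0.80 N m turning and 0.71–0.74 N m paused, inside the 0.6–0.9 N m window. That suggests about 25–30 N of clamping. Pad travel against the measured play gives 1.5–2.5 mm of spring compression, roughly 18–30 N.

**After letting go:** The handle stayed where it was (0.476 rad before, 0.475 rad after, each modulo 90 degrees). The last picture shows the housing upright and touching both orange faces, with the gripper clear above.

**Checks that disagreed or were weak:**
- Midway through the third spoke I could not tell whether the finger touched the ball or the rod, which put the moment at 0.54 or 0.74 N m. I backed off and pushed again on the ball only.
- Two of the later readings were low (0.58 and 0.66 N m) because of friction on the ball and sensor noise, so the clamping force is an estimate.
- I did not measure whether the bystanders moved. Nothing in the pictures or the wrist force suggested a touch.

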